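# Fill the first spare-parts jar with the counted nuts

### The job

Push the row of three empty jars along the fence of the filling stand, as one closed straight row, until the first jar stands against the end stop under the funnel. Then take the scoop from the counting scale and tip its six counted nuts through the funnel so that all of them end up in that jar. Set the empty scoop back gently and flat on the scale's pan, leave the row where it is, and do not knock over the jars or disturb the other things on the bench.

Things in the scene. Friction and masses are not known exactly. Their poses are not given: they have to be found in the camera images.
- stand: Jar-filling stand, fixed: steel slide plate (x -57 to +47, y -380 to +50 mm, top 4 mm above the bench) with a fence along its far side, a black end stop and a post with a steel funnel. Origin: on the bench straight below the funnel's axis, z up; +y runs along the fence to the stop, +x to the fence. Fence face at x = +31 mm, 32 mm high; stop face at y = +31 mm, 54 mm high. No rail on the -x side.
- funnel_mouth (a point): Centre of the funnel's round upper rim, 172 mm above the bench. Opening 139 mm across inside (149 mm over the rolled rim); cone walls slope about 46 degrees down to a spout 40 mm wide inside. The funnel's post (34 mm over its clamp, 121 mm high) stands at x = +93, y = 0 mm in the stand's frame, its clamp knob to y = +43 mm; nothing of the stand rises above the rim.
- spout_end (a point): Centre of the spout's lower end, 88 mm above the bench, on the funnel's axis; spout 45 mm wide outside. A jar's rim passes 6 mm below it.
- jar1: First jar of the row, nearest the stop: frosted-clear square plastic jar, empty, 62 x 62 mm, body 64 mm high, round open neck (53 mm outside, 48 mm inside) up to 78 mm, walls 2.5 mm, about 0.12 kg. Origin: centre of its underside, z up, sides square to x and y. Under the funnel, against stop and fence, its origin has x = 0, y = 0 in the stand's frame.
- jar1_mouth (a point): Centre of jar1's open rim, 78 mm above its underside.
- jar2: Second jar, same as jar1, next to it away from the stop (62 mm between centres when they touch; at the start 1 to 4 mm of air between neighbours). Origin: centre of its underside.
- jar3: Third and last jar, same again, at the row's end away from the stop. Origin: centre of its underside. The row can be pushed at its face away from the stop, 31 mm from its centre; it slides with about 1.5 to 3.5 N. At the start the jars stand up to 6 mm off the fence, square to it.
- scale: Counting scale, fixed: grey body 270 mm (x) by 210 mm (y), sloping keypad towards its -x side, flat steel pan on top. Origin: on the bench under its centre, z up.
- pan_top (a point): Centre of the scale's flat steel pan (190 mm in the scale's x by 208 mm in y), on its upper face, 80 mm above the bench.
- scoop: Steel hand scoop lying on the pan with the nuts in it, about 0.14 kg. Flat open bowl 90 mm long (x), 68 mm wide (y), walls and floor 2.5 mm, back wall 40 mm high, side walls 40 mm falling to 10 mm at the open front. Origin: underside of the bowl's floor at its middle, z up; +x points out of the open front (lip at x = +45 mm); the black grip sticks out level from the back wall to -x.
- scoop_grip (a point): Point on the centre line of the scoop's black flat-sided grip (20 mm wide in the scoop's y, 24 mm tall, from x = -59 to -151 mm), at x = -95, y = 0, z = 36 mm in the scoop's frame. A good place to hold it, from above.
- scoop_lip (a point): Middle of the scoop's open front edge on the floor's upper face, at x = +45, y = 0, z = 2.5 mm in the scoop's frame.
- nut1: Steel hex nut, 18 mm over the flats, 21 mm over the corners, 10.8 mm thick, 16 g, lying in the scoop's bowl. Origin: its centre. The nuts are slippery: on the scoop's floor they start to slide at about 13 to 20 degrees of slope (carry it level); 40 to 45 degrees, held a second, empties the bowl. The six nuts are alike.
- nut2: Steel hex nut, 18 mm over the flats, 21 mm over the corners, 10.8 mm thick, 16 g, lying in the scoop's bowl. Origin: its centre.
- nut3: Steel hex nut, 18 mm over the flats, 21 mm over the corners, 10.8 mm thick, 16 g, lying in the scoop's bowl. Origin: its centre.
- nut4: Steel hex nut, 18 mm over the flats, 21 mm over the corners, 10.8 mm thick, 16 g, lying in the scoop's bowl. Origin: its centre.
- nut5: Steel hex nut, 18 mm over the flats, 21 mm over the corners, 10.8 mm thick, 16 g, lying in the scoop's bowl. Origin: its centre.
- nut6: Steel hex nut, 18 mm over the flats, 21 mm over the corners, 10.8 mm thick, 16 g, lying in the scoop's bowl. Origin: its centre.
- pitcher_box1: Loose white product carton with a black band, 95 x 95 x 105 mm, beyond the fence. Origin: centre of its underside. Not to be disturbed.
- tape_roll: Loose roll of brown packing tape lying flat, 100 mm across, 48 mm high, on the robot's side of the stand. Origin: centre of its underside. Not to be disturbed.
- marker: Loose marker pen lying on the bench, 130 mm long, 18 mm thick. Origin: underneath its middle. Not to be disturbed.
- jar_lids: Loose stack of three white jar lids, 58 mm across, 39 mm high, beyond the fence. Origin: centre of its underside. Not to be disturbed.
Not all that is in view belongs to the job. There is more than one size of the scoop; the job needs the larger.

How it is judged:
By the outcome, as a careful person would: the job done as asked, in the order asked, and still so for the second after the job is handed in, with the robot touching nothing.
It also fails if it takes over 69 s, if anything falls off the work surface, if the arm or the gripper's body presses on something with over 40 N, if the wrist force passes 120 N, or if a joint passes its speed limit or range.

### The arm

A 6-joint arm with a two-finger parallel gripper is mounted at the origin on the work surface. World frame = base frame: x ahead of the robot, y to its left, z up, the work surface at z = 0. Lengths are in m, angles in degrees, forces in N, time in s.
With the tool pointing down it reaches from about 0.4 to 0.825 m from the base axis. Payload 7 kg.
Tool frame: the origin (TCP) lies at the centre of the arm's flange, where the gripper is bolted on; the fingertips stand 178 mm ahead of it and the grasp point (between the pads) lies 159 mm ahead of it (r.tips_ahead is the z of the fingertips in the tool frame, in m); z points along the fingers, y is the line along which they close (so a half turn about z gives the same grasp; the last joint's range is limited). The gripper opens to 88 mm and grips with 3 to 60 N. Pads are 19 mm wide; open, the fingers measure 130 mm over their backs; the gripper's body (78 mm by 193 mm) begins 47 mm behind the grasp point.
Start: joints at [92.137, 20.546, 0.682, 0, -70.136, -16.507], TCP at [0.168, 0.654, 0.405] pointing down, gripper open.
Joint ranges: [-176.03, 176.03], [-82.01, 121.73], [-58.28, 71.71], [-173.87, 95.51], [-174.79, -0.11], [-173.66, 173.66]. Speed limits (degrees/s): [136.94, 136.94, 172.46, 180, 180, 180].

### API

Orientations are given as [roll, pitch, yaw] about the fixed x, y, z axes, in that order (R = Rz(yaw) Ry(pitch) Rx(roll)).
In Python, from plant import r gives the robot as it stands. The module is installed in compiled form; this text tells all that it offers.
- The arm moves only by the shell command python3 -m pendant 'ROWS' [FORCE]. ROWS is JSON, a list that holds one entry, the list of rows, each a list of 7 numbers: the shift along the tool's x, y, z in m, then the turn, a rotation vector about the tool's x, y, z in degrees, then the gripper command: -1 is shut, 1 is fully open, values between are in proportion. A call has 1 to 5 rows; each row is the pose to reach, as a shift and turn from the pose commanded when the call began, along the tool's axes at that moment; what a row does not reach only later rows make up. A row lasts 1/10 s, in which the tool goes at most 50 mm and 8.59 degrees, less where a joint would pass 70% of its speed; a pose out of reach is approached as far as the arm can. A call with a gripper value outside its range is refused whole. The fingers move at their own pace and stop on an object; FORCE is the grip in N (left out, the last holds). Time passes only in rows, so rows that repeat a pose let the fingers close. It gives the time, the measured TCP pose, the force, the opening and the grip force at its end, in the units of the state.
- r.get_state(): the state, without advancing time (a new reading comes with each control period).
- r.capture(name): name is "scene" or "top"; returns the picture (480x640x3 uint8, red, green, blue); there is no depth.
- r.camera_params(name): a dict with "fx", "fy", "cx", "cy" (pixels), "R" (3x3) and "t" (3): a world point X has camera coordinates R X + t. Camera axes: x right, y down, z forward; pixel columns grow to the right and rows downward; lengths in m; the calibration is good to about 2 mm. A picture is of the moment at which its call begins. camera_params takes no time and is no camera call.
- r.close_job(): hands the job in; it is judged then, once.
The state is a dict: "time_s": time; "joints": joint angles; "qd": joint speeds; "joint_torque": joint torques, N m; "tcp_pos": TCP position; "eef_rot": TCP orientation; "contact_force": force on the tool from outside, world axes, zero at the start; "moment": the same for the moment, N m; "gripper_width": finger opening in m; "gripper_force": force on a finger pad.
Only numpy, scipy, OpenCV 4.12 (cv2) and the standard library are available. Lean on these libraries where they do the work, as an engineer would, in place of code of your own. Each camera call takes 0.05 s, during which the arm holds its last target. There are 200 camera calls.

## Working session

There is one attempt and no reset: what is moved stays moved. The work goes in short steps, Python scripts to look and compute and a shell command to move; the robot and the scene stay as the last step left them, time stands still between calls to the robot, and variables do not carry over. Pictures are saved under pics/ and viewed, at most 10 in all, crops included, and the job is handed in when it is done.

```bash
mkdir -p pics
cat > h.py <<'E'
import numpy as np, cv2
from plant import r
from scipy.spatial.transform import Rotation as Ro
def snap(n,f):
    im=r.capture(n); cv2.imwrite('pics/'+f,im[:,:,::-1]); return im
def ray(n,u,v):
    c=r.camera_params(n); R=np.array(c['R']); t=np.array(c['t'])
    d=R.T@np.array([(u-c['cx'])/c['fx'],(v-c['cy'])/c['fy'],1]); return -R.T@t,d
def onz(n,u,v,z):
    o,d=ray(n,u,v); return o+d*(z-o[2])/d[2]
def proj(n,X):
    c=r.camera_params(n); p=np.array(c['R'])@np.array(X)+np.array(c['t']); return np.array([c['fx']*p[0]/p[2]+c['cx'],c['fy']*p[1]/p[2]+c['cy']])
def tri(n1,p1,n2,p2):
    a,d=ray(n1,*p1); b,e=ray(n2,*p2)
    s=np.linalg.lstsq(np.c_[d,-e],b-a,rcond=None)[0]; P=a+d*s[0];Q=b+e*s[1]; return (P+Q)/2,np.linalg.norm(P-Q)
E
python3 - <<'E'
from h import *
np.set_printoptions(precision=4,suppress=True)
for n in('scene','top'):
    snap(n,n+'0.png'); c=r.camera_params(n); R=np.array(c['R']); print(n,c['fx'],-R.T@np.array(c['t']),R[2])
s=r.get_state(); print(s['tcp_pos'],s['eef_rot'],s['time_s'])
E
```

```text
scene 531.758132074458 [ 1.3601 -0.2862  0.8168] [-0.7483  0.3188 -0.5818]
top 433.15898865508086 [0.4586 0.0977 0.8785] [ 0.0318 -0.0269 -0.9991]
[0.1675 0.6537 0.4038] [179.9132  -0.0096 -14.3728] 0.1
```

View pics/scene0.png

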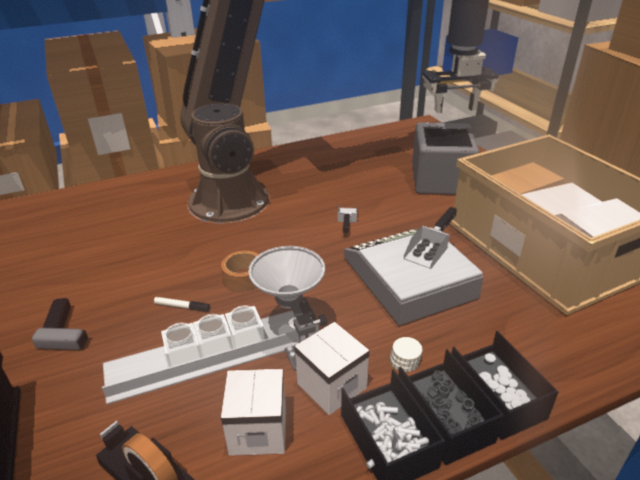

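View pics/top0.png

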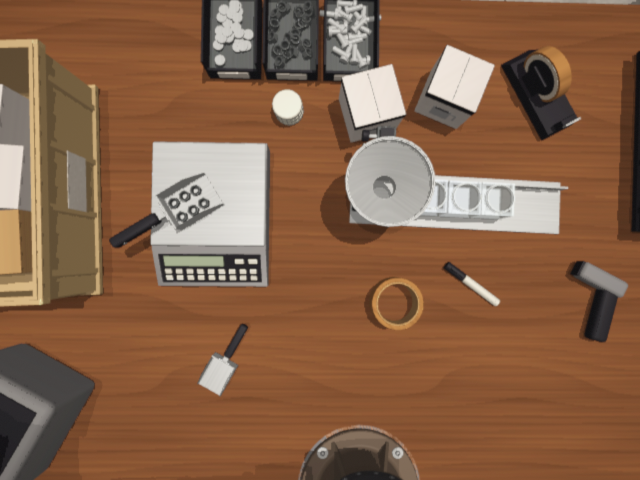

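Both pictures are clear. There are two scoops: a large one holding 6 nuts on the scale at top (190,200) and scene (427,247), and a small empty one on the bench at top (220,370) and scene (347,218). The job needs the large one. In the top picture the funnel is at (390,182), the jars at about (440..500,198), the tape at (397,303) and the marker at (472,284).

I'll confirm the scoop in an enlarged crop.

Run:
```python
import cv2,numpy as np
t=cv2.imread('pics/top0.png');s=cv2.imread('pics/scene0.png')
f=lambda im,x,y,w,h:cv2.resize(im[y:y+h,x:x+w],(400,300),interpolation=cv2.INTER_CUBIC)
cv2.imwrite('pics/crop0.png',np.vstack([np.hstack([f(t,100,165,140,105),f(t,410,140,160,120)]),np.hstack([f(s,380,190,120,90),f(s,100,280,200,150)])]))
```

```text
(no output)
```

View pics/crop0.png

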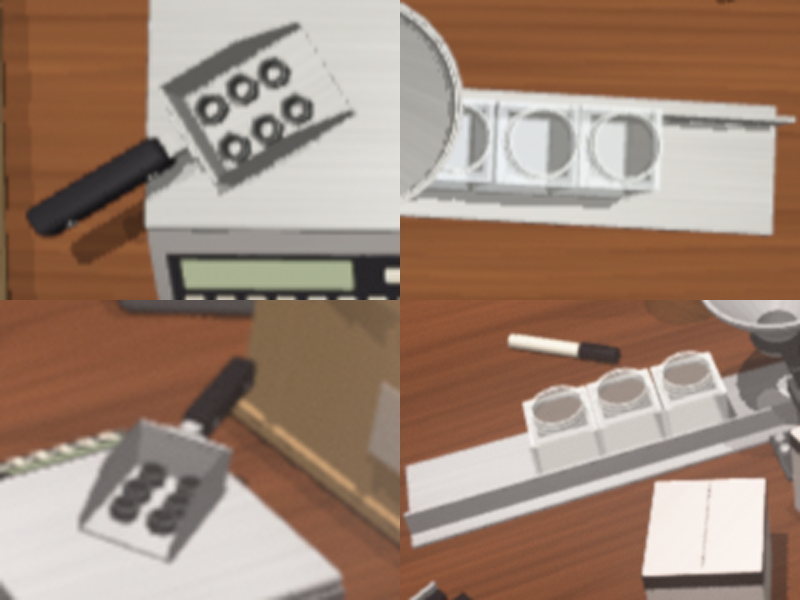

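The crop confirms it: the large scoop on the pan, open front up-right, six nuts flat on its floor, black grip pointing down-left (top about (110..160, 245..217)). Next I measure.

Run:
```python
from h import *
np.set_printoptions(precision=4,suppress=True)
t=cv2.imread('pics/top0.png');s=cv2.imread('pics/scene0.png')
# plate -x edge in top (z=4mm): lowest grey (unsaturated) pixel per column
hsv=cv2.cvtColor(t,cv2.COLOR_BGR2HSV); g=(hsv[:,:,1]<70)&(hsv[:,:,2]>120)
pts=[]
for u in list(range(445,552,4)):
    col=np.where(g[195:245,u])[0]; pts.append(onz('top',u,195+col.max()+.5,.004))
pts=np.array(pts)
p=np.polyfit(pts[:,1],pts[:,0],1); res=pts[:,0]-np.polyval(p,pts[:,1]); print('plate edge yaw',-np.degrees(np.arctan(p[0])),'rms',res.std())
yaw=-np.arctan(p[0])
row=[np.where(g[v,530:600])[0].max()+530.5 for v in range(200,228,3)]
e=np.array([onz('top',u,v,.004) for u,v in zip(row,range(200,228,3))]);print('end edge',e[0],e[-1])
ex=np.array([np.cos(yaw),np.sin(yaw)]);ey=np.array([-np.sin(yaw),np.cos(yaw)])
ox=np.mean(pts[:,:2]@ex)+.057; oy=np.median(e[:,:2]@ey)+.380
O=ox*ex+oy*ey; print('stand origin from plate',O)
# funnel rim ellipse
def ell(im,box,thr,name):
    h=cv2.cvtColor(im,cv2.COLOR_BGR2HSV); x,y,w,hh=box
    m=((h[:,:,1]<60)).astype(np.uint8)[y:y+hh,x:x+w]
    c=max(cv2.findContours(m,0,1)[0],key=cv2.contourArea)+np.array([x,y]); return c
# fit robustly: top rim circle via outer contour left part
c=ell(t,(340,130,100,105),0,'');c=c[:,0]
c=c[(c[:,0]<432)&(c[:,1]<215)&(c[:,0]>345)&~((c[:,1]<147)&(c[:,0]>355)&(c[:,0]<425)&(c[:,1]<140))]
for k in range(4):
    el=cv2.fitEllipse(c.astype(np.float32)); (a,b),(d1,d2),_=el; rr=np.hypot(c[:,0]-a,c[:,1]-b); k2=abs(rr-(d1+d2)/4)<2.5; c=c[k2]
print('rim top ellipse',el)
sc=ell(s,(240,240,95,70),0,'')[:,0]; sc=sc[(sc[:,1]<276)|((sc[:,1]<268))]
print('rim scene',sc[:,0].min(),sc[:,0].max(),sc[:,1].min())
els=cv2.fitEllipse(sc[(sc[:,1]<275)].astype(np.float32)); print(els)
print('funnel',tri('top',el[0],'scene',els[0]), 'at .172:',onz('top',*el[0],.172))
print('rimdia px->m',(el[1][0]+el[1][1])/2/433.2*(.8785-.172))
# jars
print('jar3 neck',tri('top',(498.8,198.8),'scene',(179,333.5)),onz('top',498.8,198.8,.082))
print('jar3 face',onz('top',513.6,200,.068))
# scoop
L1,L2=tri('top',(205,173.4),'scene',(430.4,268)),tri('top',(223.6,204.6),'scene',(404.6,257.5)); print('lip',L1,L2,np.linalg.norm(L1[0]-L2[0]))
def grip(im,x,y,w,h,n):
    hv=cv2.cvtColor(im,cv2.COLOR_BGR2HSV)[:,:,2]; m=(hv<62).astype(np.uint8)[y:y+h,x:x+w]
    c=max(cv2.findContours(m,0,1)[0],key=cv2.contourArea)+np.array([x,y]); rct=cv2.minAreaRect(c); print(n,rct); return cv2.boxPoints(rct)
a=grip(t,100,200,70,60,'t'); b=grip(s,430,200,35,35,'s'); print(a,b)
# others
for nm,u,v,z in [('tape',397,303,.048),('pan c',0,0,0)][:1]: print(nm,onz('top',u,v,z))
print('marker',onz('top',447,266,.01),onz('top',498,302,.01)); print('pan corners',[onz('top',u,v,.08)[:2] for u,v in((152,142),(267,143),(268,247),(152,247))])
```

```text
plate edge yaw -2.2712718766338273 rms 0.0005985957641373915
end edge [ 0.5811 -0.4103  0.004 ] [ 0.5254 -0.4079  0.004 ]
stand origin from plate [ 0.5832 -0.0308]Traceback (most recent call last):
  File "<stdin>", line 26, in <module>
cv2.error: OpenCV(4.12.0) /io/opencv/modules/imgproc/src/shapedescr.cpp:361: error: (-201:Incorrect size of input array) There should be at least 5 points to fit the ellipse in function 'fitEllipseNoDirect'
```

Run:
```python
from h import *
np.set_printoptions(precision=4,suppress=True)
t=cv2.imread('pics/top0.png');s=cv2.imread('pics/scene0.png')
def cont(im,x,y,w,h,m):
    return (max(cv2.findContours(m.astype(np.uint8)[y:y+h,x:x+w],0,cv2.CHAIN_APPROX_NONE)[0],key=cv2.contourArea)+np.array([x,y]))[:,0]
S=lambda im:cv2.cvtColor(im,cv2.COLOR_BGR2HSV)
c=cont(t,335,125,105,110,S(t)[:,:,1]<60)
rr=np.hypot(c[:,0]-390,c[:,1]-182); c=c[(rr>41)&(rr<48)]
for k in range(3):
    el=cv2.fitEllipse(c.astype(np.float32)); rr=np.hypot(c[:,0]-el[0][0],c[:,1]-el[0][1]); c=c[abs(rr-sum(el[1])/4)<1.5]
print('rim top',el,len(c))
c=cont(s,240,240,95,70,S(s)[:,:,1]<60); c=c[c[:,1]<276]; els=cv2.fitEllipse(c.astype(np.float32)); print('rim scene',els,len(c))
print('funnel',tri('top',el[0],'scene',els[0]),onz('top',*el[0],.172),'dia',sum(el[1])/2/433.2*(.8785-.172))
print('jar3 neck',tri('top',(498.8,198.8),'scene',(179,333.5)),onz('top',498.8,198.8,.082),'face',onz('top',513.6,200,.068))
L1,L2=tri('top',(205,173.4),'scene',(430.4,268)),tri('top',(223.6,204.6),'scene',(404.6,257.5)); print('lip',L1,L2,np.linalg.norm(L1[0]-L2[0]))
for im,b in((t,(100,200,66,60)),(s,(430,200,35,35))):
    m=S(im)[:,:,2]<62; c=cont(im,*b,m); print(cv2.minAreaRect(c)); print(cv2.boxPoints(cv2.minAreaRect(c)))
print('tape',onz('top',397,303,.048),'marker',onz('top',447,266,.01),onz('top',498,302,.01)); print('pan corners',[onz('top',u,v,.08)[:2] for u,v in((152,142),(267,143),(268,247),(152,247))])
```

```text
rim top ((389.7210388183594, 181.16400146484375), (89.66576385498047, 90.42378234863281), 162.2231903076172) 155
rim scene ((286.5381774902344, 269.07562255859375), (46.32878875732422, 75.75379180908203), 86.4243392944336) 103
funnel (array([ 0.5851, -0.029 ,  0.1691]), np.float64(0.0011541205785407008)) [ 0.5844 -0.029   0.172 ] dia 0.1468527982373647
jar3 neck (array([ 0.5718, -0.2524,  0.0751]), np.float64(0.0010121199244766388)) [ 0.5707 -0.2499  0.082 ] face [ 0.5708 -0.2845  0.068 ]
lip (array([0.6099, 0.2966, 0.0801]), np.float64(0.0012208755632994403)) (array([0.5534, 0.2629, 0.0807]), np.float64(0.004396308761639036)) 0.06583112182237459
((134.5894775390625, 230.43190002441406), (12.274423599243164, 53.42163848876953), 59.85861587524414)
[[108.4085 238.537 ]
 [154.607  211.7121]
 [160.7704 222.3268]
 [114.572  249.1517]]
((446.75006103515625, 218.25003051757812), (8.485280990600586, 23.334524154663086), 45.0)
[[435.5001 223.5   ]
 [452.0001 207.    ]
 [458.0001 213.    ]
 [441.5001 229.5   ]]
tape [ 0.3717 -0.0669  0.048 ] marker [ 0.443  -0.1754  0.01  ] [ 0.3715 -0.2794  0.01  ]
pan corners [array([0.6661, 0.394 ]), array([0.6681, 0.1832]), array([0.4756, 0.1784]), array([0.473 , 0.3894])]
```

Stand origin is about (0.584,-0.030), yaw -2.3°. The plate fit and the funnel rim agree, with the rim measured at 169 mm high and 147 mm across. Next: scoop pose, jar offsets and obstacles.

Run:
```python
from h import *
np.set_printoptions(precision=4,suppress=True)
g=onz('top',134.59,230.43,.12); lip=np.array([.5817,.2798]); d=lip-g[:2]; print('grip centre',g,'scoop yaw',np.degrees(np.arctan2(d[1],d[0])),'len(150)',np.linalg.norm(d))
a,b=onz('top',111.5,243.8,.12),onz('top',157.7,217.0,.12); print('grip axis yaw',np.degrees(np.arctan2(*(b-a)[1::-1])),np.linalg.norm(a-b))
print('grip end tri',tri('top',(111.5,243.8),'scene',(453.5,210)),tri('top',(157.7,217),'scene',(439.,226.5)))
print('box2',onz('top',418,90,.0),onz('top',461,129,0.0),onz('top',433,127,0),'box1',onz('top',350,140,0),onz('top',403,122,0.))
O=np.array([.584,-.030]);y=np.radians(-2.3);ex=np.array([np.cos(y),np.sin(y)]);ey=np.array([-ex[1],ex[0]])
W=lambda x,y,z:np.r_[O+x*ex+y*ey,z]
t=cv2.imread('pics/top0.png');s=cv2.imread('pics/scene0.png')
A=cv2.resize(t[170:230,420:580],None,fx=5,fy=5,interpolation=cv2.INTER_CUBIC); B=cv2.resize(s[300:375,140:300],None,fx=5,fy=5,interpolation=cv2.INTER_CUBIC)[:300]
B=cv2.resize(s[300:360,140:300],None,fx=5,fy=5,interpolation=cv2.INTER_CUBIC)
def dot(I,n,P,u0,v0,c=(0,0,255)):
    p=(proj(n,P)+.5-np.array([u0,v0]))*5-.5; cv2.circle(I,tuple(int(q) for q in np.round(p)),2,c,-1)
for yy in np.arange(-.38,.03,.01):
    for I,n,u,v in((A,'top',420,170),(B,'scene',140,300)):
        dot(I,n,W(.031,yy,.032),u,v); dot(I,n,W(-.031,yy,.068),u,v,(255,0,0)); dot(I,n,W(.031,yy,.068),u,v,(0,160,0))
cv2.imwrite('pics/jars.png',np.vstack([A,B]))
```

```text
grip centre [0.5006 0.4053 0.12  ] scoop yaw -57.150281559606356 len(150) 0.1494222453345034
grip axis yaw -58.6337523699363 0.09135485048217823
grip end tri (array([0.4772, 0.4466, 0.1154]), np.float64(0.0005544609909238796)) (array([0.5257, 0.3691, 0.1179]), np.float64(0.00446331010303803))
box2 [ 0.8052 -0.1173  0.    ] [ 0.7257 -0.207   0.    ] [ 0.7287 -0.1488  0.    ] box1 [0.6985 0.0224 0.    ] [ 0.7379 -0.0865  0.    ]
```

View pics/jars.png

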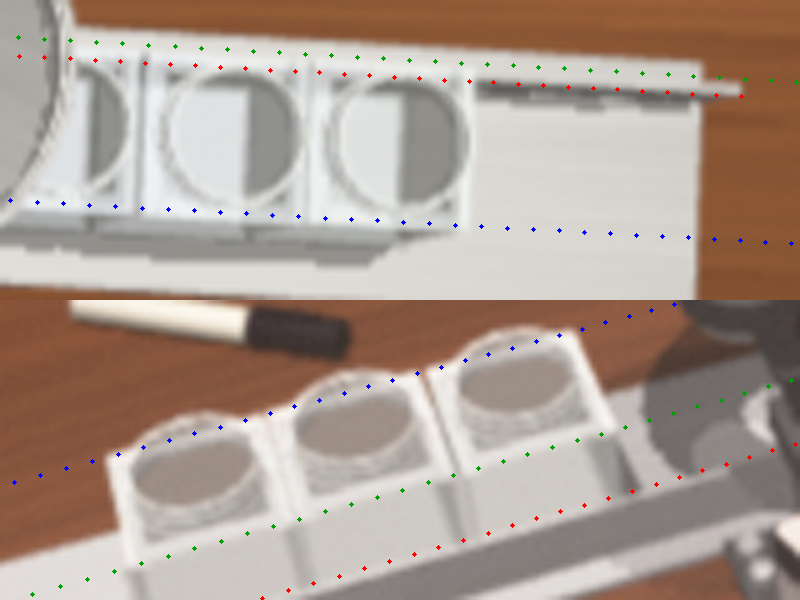

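```bash
cat >> h.py <<'E'
O=np.array([.584,-.030]); YAW=-2.3; _y=np.radians(YAW); EX=np.array([np.cos(_y),np.sin(_y)]); EY=np.array([-EX[1],EX[0]])
def W(x,y,z): return np.r_[O+x*EX+y*EY,z]
def Rt(yaw,tilt=0,t2=0): # tool down at yaw, then tilt about tool y
    return Ro.from_euler('xyz',[180,0,yaw],degrees=True)*Ro.from_rotvec([0,tilt,0],degrees=True)
def need(p,R,ahead=0,name=''): # point `ahead` m in front of flange at p
    s=r.get_state(); C=Ro.from_euler('xyz',s['eef_rot'],degrees=True); tcp=np.array(p)-R.apply([0,0,ahead])
    d=C.inv().apply(tcp-np.array(s['tcp_pos'])); v=(C.inv()*R).as_rotvec(degrees=True)
    print(name,'shift',d.round(4),'turn',v.round(2),'rows',np.linalg.norm(d)/.05,np.linalg.norm(v)/8.59,'tcp',tcp.round(3)); 
def st():
    s=r.get_state(); print(round(s['time_s'],2),np.round(s['tcp_pos'],4),np.round(s['eef_rot'],2),'J',np.round(s['joints'],1),'F',np.round(s['contact_force'],2),'w',round(s['gripper_width'],4),'g',round(s['gripper_force'],1))
E
python3 - <<'E'
from h import *
st(); need([.45,.3,.40],Rt(-14.37)); 
C=Rt(-14.37); print('leg2',C.inv().apply(np.array([.45,-.15,.40])-np.array([.45,.3,.40])))
E
```

```text
0.1 [0.1675 0.6537 0.4038] [ 1.7991e+02 -1.0000e-02 -1.4370e+01] J [ 92.1  20.6   0.6  -0.  -70.1 -16.5] F [-0.02  0.39  0.15] w 0.0876 g 0.0
 shift [0.3615 0.2725 0.0043] turn [ 0.09 -0.01 -0.  ] rows 9.054109049082543 0.0101755248245752 tcp [0.45 0.3  0.4 ]
leg2 [1.11682217e-01 4.35920959e-01 5.33849207e-17]
```

```bash
python3 -m pendant '[[[0.036,0.027,0,0,0,0,0],[0.072,0.054,0,0,0,0,0],[0.108,0.081,0,0,0,0,0],[0.144,0.108,0,0,0,0,0],[0.18,0.136,0,0,0,0,0]]]' 20
python3 -m pendant '[[[0.036,0.027,0,0,0,0,0],[0.072,0.054,0,0,0,0,0],[0.108,0.081,0,0,0,0,0],[0.144,0.108,0,0,0,0,0],[0.18,0.136,0,0,0,0,0]]]'
python3 -m pendant '[[[0.011,0.044,0,0,0,0,0],[0.022,0.088,0,0,0,0,0],[0.033,0.132,0,0,0,0,0],[0.044,0.176,0,0,0,0,0],[0.055,0.22,0,0,0,0,0]]]'
python3 -m pendant '[[[0.011,0.044,0,0,0,0,0],[0.022,0.088,0,0,0,0,0],[0.033,0.132,0,0,0,0,0],[0.044,0.176,0,0,0,0,0],[0.055,0.22,0,0,0,0,0]]]'
python3 - <<'E'
from h import *
st(); need(W(-.09,-.124,.15),Rt(-2.3,40),.178,'pre'); need(W(-.06,-.124,.022),Rt(-2.3,40),.178,'low')
E
```

```text
time_s: 0.6
tcp_pos: [0.3089, 0.4758, 0.4044]
eef_rot: [180.0, 0.0, -14.4]
contact_force: [-0.5, 0.8, 0.4]
gripper_width: 0.0532
gripper_force: 0.0
time_s: 1.1
tcp_pos: [0.4495, 0.2994, 0.4046]
eef_rot: [180.0, 0.0, -14.4]
contact_force: [1.2, 0.5, 0.9]
gripper_width: 0.0438
gripper_force: 0.0
time_s: 1.6
tcp_pos: [0.4469, 0.0724, 0.4046]
eef_rot: [-180.0, 0.0, -14.4]
contact_force: [0.2, 0.4, 0.8]
gripper_width: 0.044
gripper_force: 0.0
time_s: 2.1
tcp_pos: [0.4455, -0.1543, 0.4047]
eef_rot: [-180.0, -0.0, -14.4]
contact_force: [0.9, 0.4, 1.2]
gripper_width: 0.0441
gripper_force: 0.0
2.1 [ 0.4455 -0.1543  0.4047] [-1.7999e+02 -2.0000e-02 -1.4360e+01] J [  4.9   1.  -24.   -0.  -65.   70.8] F [0.86 0.39 1.24] w 0.0441 g 0.0
pre shift [-0.0707  0.0092  0.1184] turn [  4.2   39.83 -11.57] rows 2.7634477177362786 4.853316447467232 tcp [ 0.375 -0.146  0.286]
low shift [-0.0414  0.003   0.2464] turn [  4.2   39.83 -11.57] rows 4.996867787681401 4.853316447467232 tcp [ 0.405 -0.147  0.158]
```

```bash
python3 -m pendant '[[[-0.014,0.002,0.024,0.8,8,-2.3,0],[-0.028,0.004,0.047,1.7,16,-4.6,0],[-0.042,0.006,0.071,2.5,24,-6.9,0],[-0.056,0.008,0.095,3.4,32,-9.2,0],[-0.07,0.009,0.118,4.2,39.8,-11.6,0]]]'
python3 - <<'E'
from h import *
st(); need(W(-.06,-.124,.022),Rt(-2.3,40),.178,'low'); need(W(-.045,-.124,.022),Rt(-2.3,40),.178,'touch')
E
```

```text
time_s: 2.6
tcp_pos: [0.3859, -0.1703, 0.2956]
eef_rot: [-176.8, -35.2, -3.8]
contact_force: [0.8, -0.2, -2.3]
gripper_width: 0.0436
gripper_force: 0.0
2.6 [ 0.3859 -0.1703  0.2956] [-176.84  -35.21   -3.82] J [  2.6  -5.5 -58.1  14.6  -2.1  70.2] F [ 0.85 -0.19 -2.31] w 0.0436 g 0.0
low shift [-0.065  -0.0178  0.1233] turn [-2.23  4.75 -1.33] rows 2.8103389791898326 0.6303819020911748 tcp [ 0.405 -0.147  0.158]
touch shift [-0.0528 -0.0178  0.1319] turn [-2.23  4.75 -1.33] rows 2.864122665752452 0.6303819020911748 tcp [ 0.42  -0.148  0.158]
```

Run:
```python
from h import *
need(W(-.07,-.155,.13),Rt(-2.3,22),.178,'pre')
```

```text
pre shift [0.0453 0.0072 0.0323] turn [ -2.41 -13.24  -0.97] rows 1.1219044554688025 1.57134735739527 tcp [ 0.441 -0.179  0.295]
```

```bash
python3 -m pendant '[[[0.023,0.004,0.016,-1.2,-6.6,-0.5,1],[0.0453,0.0072,0.0323,-2.4,-13.2,-1,1],[0.0453,0.0072,0.0323,-2.4,-13.2,-1,1]]]'
python3 - <<'E'
from h import *
st(); need(W(-.065,-.155,.025),Rt(-2.3,22),.178,'low')
need(W(-.045,-.155,.025),Rt(-2.3,22),.178,'touch')
E
```

```text
time_s: 2.9
tcp_pos: [0.4449, -0.1811, 0.2934]
eef_rot: [179.8, -21.5, -2.3]
contact_force: [0.1, -0.5, 0.7]
gripper_width: 0.0621
gripper_force: 0.0
2.9 [ 0.4449 -0.1811  0.2934] [179.85 -21.52  -2.32] J [  2.1   2.8 -42.8   4.5 -23.1  81.7] F [ 0.11 -0.54  0.7 ] w 0.0621 g 0.0
low shift [-0.0367 -0.0018  0.0966] turn [ 0.16  0.48 -0.02] rows 2.0679012983430387 0.05870974591524178 tcp [ 0.446 -0.18   0.19 ]
touch shift [-0.0181 -0.0019  0.104 ] turn [ 0.16  0.48 -0.02] rows 2.111078741267484 0.05870974591524178 tcp [ 0.466 -0.18   0.19 ]
```

```bash
python3 -m pendant '[[[-0.012,0,0.032,0,0.2,0,1],[-0.024,-0.001,0.064,0.1,0.3,0,1],[-0.0367,-0.0018,0.0966,0.16,0.48,0,1],[-0.0367,-0.0018,0.0966,0.16,0.48,0,1]]]'
python3 - <<'E'
from h import *
st(); need(W(-.045,-.155,.025),Rt(-2.3,22),.178,'touch'); snap('top','seat1.png'); snap('scene','seat1s.png')
a=cv2.imread('pics/seat1.png')[120:270,330:580];b=cv2.imread('pics/seat1s.png')[230:380,90:340]
cv2.imwrite('pics/seat1c.png',np.vstack([cv2.resize(i,None,fx=2,fy=2,interpolation=cv2.INTER_CUBIC) for i in(a,b)]))
E
```

```text
time_s: 3.3
tcp_pos: [0.4416, -0.1841, 0.188]
eef_rot: [-179.3, -21.5, -2.5]
contact_force: [-1.6, -0.0, 0.4]
gripper_width: 0.087
gripper_force: 0.0
3.3 [ 0.4416 -0.1841  0.188 ] [-179.31  -21.47   -2.46] J [  0.6  13.8 -52.9  12.9  -1.9  74.3] F [-1.64 -0.05  0.43] w 0.087 g 0.0
touch shift [ 0.0235 -0.0047  0.0071] turn [-0.63  0.53 -0.15] rows 0.49910955144730745 0.09746147857240596 tcp [ 0.466 -0.18   0.19 ]
```

View pics/seat1c.png

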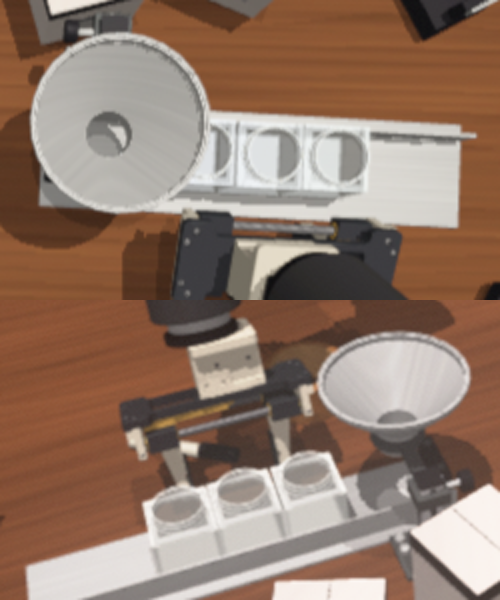

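The open fingers straddle the row on its near side, facing jar1 and jar3 at the crop's (185,222)/(380,235), clear of the funnel. I'll creep in until the force shows fence contact.

```bash
python3 -m pendant '[[[0.011,-0.003,0.003,-0.3,0.2,0,1],[0.0217,-0.0047,0.0063,-0.6,0.5,0,1],[0.0217,-0.0047,0.0063,-0.6,0.5,0,1]]]' | grep -E 'pos|force|rot'
python3 -m pendant '[[[0.0019,0,0.0007,0,0,0,1],[0.0019,0,0.0007,0,0,0,1]]]'| grep -E 'pos|t_force'
python3 - <<'E'
from h import *
st(); need(W(-.040,-.155,.025),Rt(-2.3,22),.178,'n')
E
```

```text
tcp_pos: [0.4691, -0.1829, 0.1977]
eef_rot: [-179.5, -22.5, -2.4]
contact_force: [-1.3, -0.7, -0.0]
gripper_force: 0.0
tcp_pos: [0.4697, -0.183, 0.1969]
contact_force: [0.0, 0.2, 0.2]
3.9 [ 0.4697 -0.183   0.1969] [-179.5   -22.45   -2.42] J [  0.8  14.6 -49.6  12.5  -3.4  74.5] F [0.02 0.19 0.2 ] w 0.0876 g 0.0
n shift [-0.0013 -0.0024  0.0068] turn [-0.45 -0.45 -0.11] rows 0.1477822918012197 0.07539016818698567 tcp [ 0.471 -0.181  0.19 ]
```

```bash
python3 -m pendant '[[[0,-0.002,0.0068,0,-0.5,0,1],[0,-0.002,0.0068,0,-0.5,0,1]]]'| grep -E 'pos|t_force'
for i in 1; do python3 -m pendant '[[[0.0019,0,0.0007,0,0,0,1],[0.0019,0,0.0007,0,0,0,1]]]'| grep -E 'pos|t_force'; done
python3 -m pendant '[[[0.0019,0,0.0007,0,0,0,1],[0.0019,0,0.0007,0,0,0,1]]]'| grep -E 'pos|t_force'
python3 - <<'E'
from h import *
st(); need(W(-.040,-.155,.025),Rt(-2.3,22),.178,'n')
E
```

```text
tcp_pos: [0.4718, -0.1815, 0.1899]
contact_force: [-0.5, -0.3, 0.1]
tcp_pos: [0.473, -0.1818, 0.1898]
contact_force: [-3.8, -0.1, 0.7]
tcp_pos: [0.4736, -0.182, 0.1893]
contact_force: [-9.9, 1.2, 6.6]
4.5 [ 0.4736 -0.182   0.1893] [-179.48  -21.55   -2.47] J [  1.1  15.8 -48.7  11.2  -4.   75.6] F [-9.87  1.2   6.57] w 0.0876 g 4.7
n shift [-0.002  -0.0014 -0.0015] turn [-0.46  0.45 -0.16] rows 0.057727860033480086 0.07694742071453176 tcp [ 0.471 -0.181  0.19 ]
```

Both jars are against the fence (−9.9 N). Now I back off, close the fingers and seat jar2.

```bash
python3 -m pendant '[[[-0.014,0,-0.0056,0,0,0,1],[-0.014,0,-0.0056,0,0,0,-1],[-0.014,0,-0.0056,0,0,0,-1],[-0.014,0,-0.0056,0,0,0,-1],[-0.014,0,-0.0056,0,0,0,-1]]]'| grep -E 'pos|force|width'
python3 -m pendant '[[[-0.014,0,-0.0056,0,0,0,-1],[0.005,0,0.002,0,0,0,-1],[0.0093,0,0.0037,0,0,0,-1],[0.0093,0,0.0037,0,0,0,-1]]]' | head -0
python3 - <<'E'
from h import *
st(); need(W(-.038,-.155,.025),Rt(-2.3,22),.178,'n')
E
```

```text
tcp_pos: [0.4615, -0.1818, 0.1904]
contact_force: [-0.2, -1.0, 0.3]
gripper_width: 0.0613
gripper_force: 0.0
5.4 [ 0.4713 -0.1822  0.1902] [-179.37  -21.79   -2.42] J [  1.2  15.5 -48.2   9.   -4.5  77.7] F [ 0.47 -0.64 -0.03] w 0.029 g 0.0
n shift [ 0.0016 -0.0016  0.0009] turn [-0.59  0.21 -0.12] rows 0.04844730177358891 0.07416243774986067 tcp [ 0.473 -0.181  0.19 ]Exception ignored on flushing sys.stdout:
BrokenPipeError: [Errno 32] Broken pipe
```

```bash
python3 -m pendant '[[[0,0,0,0,0,0,-1],[0,0,0,0,0,0,-1],[0.0019,0,0.0007,0,0,0,-1],[0.0019,0,0.0007,0,0,0,-1]]]'| grep -E 'pos|t_force|wid'
python3 -m pendant '[[[0.0019,0,0.0007,0,0,0,-1],[0.0019,0,0.0007,0,0,0,-1]]]'| grep -E 'pos|t_force|wid'
python3 - <<'E'
from h import *
st()
E
```

```text
tcp_pos: [0.4726, -0.1824, 0.1902]
contact_force: [-1.4, 0.5, 0.3]
gripper_width: 0.0011
tcp_pos: [0.4734, -0.1826, 0.1898]
contact_force: [-5.9, -0.2, 3.5]
gripper_width: 0.0006
6.0 [ 0.4734 -0.1826  0.1898] [-179.38  -21.58   -2.48] J [  1.2  15.8 -47.5   8.1  -5.2  78.5] F [-5.86 -0.18  3.48] w 0.0006 g 2.9
```

```bash
python3 -m pendant '[[[-0.028,0,-0.011,0,0,0,-1],[-0.01,0,-0.055,0,0,0,-1],[0.013,0,-0.1,0,0,0,-1],[0.013,0,-0.113,0,-11,0,-1],[0.013,0,-0.113,0,-18,0,-1]]]'| grep -E 'pos|t_force|rot'
python3 - <<'E'
from h import *
st(); need(W(-.003,-.285,.13),Rt(-92.3),.178,'above end'); need(W(-.003,-.285,.13),Rt(-47),.178,'half')
E
```

```text
tcp_pos: [0.4449, -0.1823, 0.3042]
eef_rot: [-179.4, -5.0, -2.2]
contact_force: [1.4, 0.2, -0.7]
6.5 [ 0.4449 -0.1823  0.3042] [-179.37   -4.96   -2.2 ] J [  1.1   6.2 -32.9  -0.5 -45.9  87.1] F [ 1.44  0.18 -0.68] w 0.0003 g 0.0
above end shift [0.1294 0.1276 0.006 ] turn [-4.39 -3.4  90.07] rows 3.63714034396691 10.50488552372686 tcp [ 0.57  -0.315  0.308]
half shift [0.1294 0.1276 0.006 ] turn [-2.53 -4.46 44.8 ] rows 3.63714034396691 5.249341760352335 tcp [ 0.57  -0.315  0.308]
```

```bash
python3 -m pendant '[[[0.02,0.025,0,-0.5,-1,8.5,-1],[0.045,0.05,0.003,-1,-2,17,-1],[0.075,0.075,0.005,-1.5,-3,25.5,-1],[0.1,0.1,0.006,-2,-4,34,-1],[0.129,0.128,0.006,-2.5,-4.4,42,-1]]]'| grep -E 'pos|t_force|rot'
python3 - <<'E'
from h import *
st(); need(W(-.003,-.285,.13),Rt(-92.3),.178,'above end')
E
```

```text
tcp_pos: [0.5699, -0.3162, 0.3032]
eef_rot: [179.8, 0.0, -44.6]
contact_force: [1.3, 0.1, -0.3]
7.0 [ 0.5699 -0.3162  0.3032] [ 1.7981e+02  2.0000e-02 -4.4580e+01] J [-11.9  22.8 -10.    0.2 -57.4  57.2] F [ 1.31  0.09 -0.34] w 0.0003 g 0.0
above end shift [-0.0013 -0.0008 -0.0048] turn [ 0.18 -0.06 47.72] rows 0.10132489016389448 5.555724925103129 tcp [ 0.57  -0.315  0.308]
```

```bash
python3 -m pendant '[[[0,0,0,0,0,8.5,-1],[0,0,0,0,0,17,-1],[0,0,0,0,0,25.5,-1],[0,0,0,0,0,34,-1],[-0.001,-0.001,-0.005,0.2,0,42.5,-1]]]'| grep -E 'rot'
python3 -m pendant '[[[0,0,0,0,0,5.2,-1],[0,0,0.04,0,0,5.2,-1],[0,0,0.08,0,0,5.2,-1],[0,0,0.1,0,0,5.2,-1],[0,0,0.1,0,0,5.2,-1]]]'| grep -E 'pos|t_force|rot'
python3 - <<'E'
from h import *
st(); need(W(-.003,-.285,.03),Rt(-92.3),.178,'end');need(W(-.003,-.164,.03),Rt(-92.3),.178,'pushed')
E
```

```text
eef_rot: [-180.0, -0.0, -87.1]
tcp_pos: [0.5679, -0.3136, 0.205]
eef_rot: [179.8, 0.0, -92.0]
contact_force: [-0.3, -0.4, 0.5]
8.0 [ 0.5679 -0.3136  0.205 ] [ 1.7976e+02  3.0000e-02 -9.1980e+01] J [-11.7  28.5 -15.5   0.  -46.2   9.7] F [-0.33 -0.43  0.47] w 0.0003 g 0.0
end shift [ 0.001  -0.0017 -0.003 ] turn [0.25 0.03 0.32] rows 0.07289631491088755 0.047458641581535586 tcp [ 0.57  -0.315  0.208]
pushed shift [-0.12   -0.0024 -0.003 ] turn [0.25 0.03 0.32] rows 2.4004258249113546 0.047458641581535586 tcp [ 0.574 -0.194  0.208]
```

```bash
python3 -m pendant '[[[-0.008,-0.002,0,0.2,0,0.3,-1],[-0.016,-0.002,0,0.2,0,0.3,-1],[-0.021,-0.002,0,0.2,0,0.3,-1],[-0.025,-0.002,0,0.2,0,0.3,-1],[-0.03,-0.002,0,0.2,0,0.3,-1]]]'| grep -E 'pos|t_force'
python3 -m pendant '[[[-0.007,0,0,0,0,0,-1],[-0.014,0,0,0,0,0,-1],[-0.021,0,0,0,0,0,-1],[-0.028,0,0,0,0,0,-1],[-0.035,0,0,0,0,0,-1]]]'| grep -E 'pos|t_force'
python3 -m pendant '[[[-0.007,0,0,0,0,0,-1],[-0.014,0,0,0,0,0,-1],[-0.021,0,0,0,0,0,-1],[-0.028,0,0,0,0,0,-1],[-0.035,0,0,0,0,0,-1]]]'| grep -E 'pos|t_force'
python3 - <<'E'
from h import *
st(); need(W(-.003,-.164,.03),Rt(-92.3),.178,'pushed')
E
```

```text
tcp_pos: [0.5728, -0.2841, 0.2102]
contact_force: [0.9, -4.9, 4.0]
tcp_pos: [0.5736, -0.2485, 0.2086]
contact_force: [-1.5, -3.9, 3.4]
tcp_pos: [0.5749, -0.2135, 0.2084]
contact_force: [-0.4, -5.0, 3.0]
9.5 [ 0.5749 -0.2135  0.2084] [-1.7971e+02 -7.0000e-02 -9.2240e+01] J [ -2.1  25.5 -20.5   0.1 -43.7  -0.2] F [-0.37 -5.01  3.05] w 0.0005 g 2.2
pushed shift [-0.0197  0.0013  0.0004] turn [-0.29 -0.07  0.06] rows 0.39498964525591057 0.0357006633264057 tcp [ 0.574 -0.194  0.208]
```

```bash
python3 -m pendant '[[[-0.004,0.001,0,0,0,0,-1],[-0.008,0.001,0,0,0,0,-1],[-0.012,0.001,0,0,0,0,-1],[-0.015,0.001,0,0,0,0,-1],[-0.015,0.001,0,0,0,0,-1]]]'| grep -E 'pos|t_force'
python3 -m pendant '[[[-0.001,0,0,0,0,0,-1],[-0.002,0,0,0,0,0,-1],[-0.002,0,0,0,0,0,-1]]]'| grep -E 'pos|t_force'
python3 - <<'E'
from h import *
st(); need(W(-.003,-.164,.03),Rt(-92.3),.178,'pushed')
E
```

```text
tcp_pos: [0.5744, -0.1985, 0.2082]
contact_force: [1.3, -0.7, -0.5]
tcp_pos: [0.5744, -0.1969, 0.2081]
contact_force: [-0.4, -0.8, -0.2]
10.3 [ 0.5744 -0.1969  0.2081] [-1.7973e+02 -6.0000e-02 -9.2260e+01] J [ -0.5  25.1 -21.3   0.1 -43.3  -1.8] F [-0.4  -0.76 -0.18] w 0.0005 g 0.7
pushed shift [-0.0032  0.0001  0.0001] turn [-0.27 -0.06  0.04] rows 0.06390136028608474 0.03206260520838694 tcp [ 0.574 -0.194  0.208]
```

```bash
python3 -m pendant '[[[-0.001,0,0,0,0,0,-1],[-0.002,0,0,0,0,0,-1],[-0.002,0,0,0,0,0,-1]]]'| grep -E 'pos|t_force'
python3 -m pendant '[[[-0.001,0,0,0,0,0,-1],[-0.002,0,0,0,0,0,-1],[-0.002,0,0,0,0,0,-1]]]'| grep -E 'pos|t_force'
python3 - <<'E'
from h import *
st(); need(W(-.003,-.164,.03),Rt(-92.3),.178,'pushed')
E
```

```text
tcp_pos: [0.5745, -0.1949, 0.2082]
contact_force: [-0.6, -1.5, -0.1]
tcp_pos: [0.5747, -0.1933, 0.2084]
contact_force: [0.2, -4.7, -1.7]
10.9 [ 0.5747 -0.1933  0.2084] [-1.7971e+02 -9.0000e-02 -9.2240e+01] J [ -0.1  25.  -21.4   0.2 -43.3  -2.2] F [ 0.16 -4.67 -1.73] w -0.0 g 2.2
pushed shift [0.0005 0.0003 0.0004] turn [-0.29 -0.09  0.06] rows 0.013699139055136757 0.03613194656914424 tcp [ 0.574 -0.194  0.208]
```

```bash
python3 -m pendant '[[[-0.001,0,0,0,0,0,-1],[-0.001,0,0,0,0,0,-1]]]'| grep -E 'pos|t_force'
python3 -m pendant '[[[-0.001,0,0,0,0,0,-1],[-0.001,0,0,0,0,0,-1]]]'| grep -E 'pos|t_force'
```

```text
tcp_pos: [0.5747, -0.193, 0.2086]
contact_force: [-0.8, -9.5, -1.4]
tcp_pos: [0.5747, -0.1929, 0.2088]
contact_force: [-0.2, -15.8, -1.5]
```

The row is hard against the stop (−15.8 N, finger where predicted). I'll retreat and look.

```bash
python3 -m pendant '[[[0.01,0,0,0,0,0,-1],[0.04,0,0,0,0,0,-1],[0.08,0,-0.03,0,0,0,-1],[0.1,0,-0.07,0,0,0,-1],[0.11,0,-0.11,0,0,0,1]]]'| grep -E 'pos|t_force'
python3 - <<'E'
from h import *
st()
a=snap('top','row.png');b=snap('scene','rows.png')
A=cv2.resize(a[165:225,340:500,::-1],None,fx=5,fy=5,interpolation=cv2.INTER_CUBIC);B=cv2.resize(b[285:345,180:340,::-1],None,fx=5,fy=5,interpolation=cv2.INTER_CUBIC)
def dot(I,n,P,u0,v0,c=(0,0,255)):
    p=(proj(n,P)+.5-np.array([u0,v0]))*5-.5; cv2.circle(I,tuple(int(q) for q in np.round(p)),2,c,-1)
for yy in (.031,-.031,-.093,-.155):
    for I,n,u,v in((A,'top',340,165),(B,'scene',180,285)):
        for f in np.linspace(-.031,.031,7): dot(I,n,W(f,yy,.068),u,v,(0,0,255))
for yy in np.linspace(-.155,.031,16):
    for I,n,u,v in((A,'top',340,165),(B,'scene',180,285)):
        dot(I,n,W(-.031,yy,.068),u,v,(255,0,0)); dot(I,n,W(.031,yy,.068),u,v,(0,160,0))
cv2.imwrite('pics/rowc.png',np.vstack([A,B]))
E
```

```text
tcp_pos: [0.5695, -0.3026, 0.3194]
contact_force: [1.4, -0.1, -0.2]
11.8 [ 0.5695 -0.3026  0.3194] [-1.7976e+02 -3.0000e-02 -9.2330e+01] J [-10.7  21.3  -9.9  -0.  -58.6   8.3] F [ 1.42 -0.05 -0.19] w 0.0042 g 0.0
```

View pics/rowc.png

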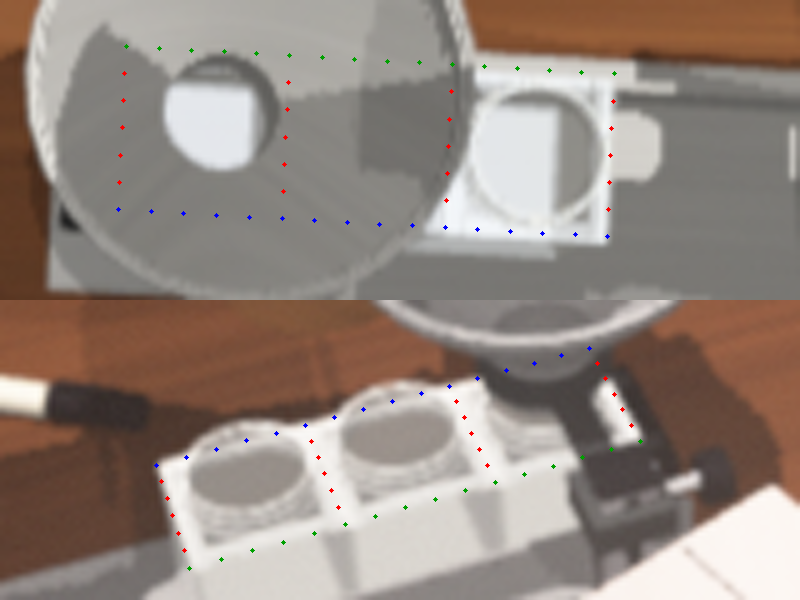

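The picture shows a closed, straight row: all edges lie within about 1 mm of the predicted outlines, jar1 is under the spout, and nothing is tipped. Now to the scoop.

```bash
python3 -m pendant '[[[-0.02,0,-0.03,0,0,0,1],[-0.065,0.007,-0.05,0,0,0,1],[-0.11,0.014,-0.07,0,0,0,1],[-0.158,0.021,-0.08,0,0,0,1],[-0.207,0.028,-0.08,0,0,0,1]]]'| grep -E 'pos|t_force'
python3 -m pendant '[[[-0.049,0.0065,0,0,0,0,1],[-0.098,0.013,0,0,0,0,1],[-0.147,0.0195,0,0,0,0,1],[-0.196,0.026,0,0,0,0,1],[-0.245,0.0325,0,0,0,0,1]]]'| grep -E 'pos|t_force'
python3 -m pendant '[[[-0.049,0.0065,0,0,0,-7,1],[-0.098,0.013,0,0,0,-14,1],[-0.147,0.0195,0,0,0,-21,1],[-0.196,0.026,0,0,0,-28,1],[-0.244,0.031,0,0,0,-34.3,1]]]'| grep -E 'pos|t_force|rot'
python3 - <<'E'
from h import *
st(); need([.506,.397,.20],Rt(-58),.159,'above');need([.506,.397,.116],Rt(-58),.159,'grip')
E
```

```text
tcp_pos: [0.5496, -0.091, 0.4002]
contact_force: [1.0, 1.1, 0.6]
tcp_pos: [0.526, 0.1555, 0.398]
contact_force: [0.5, -0.1, -0.1]
tcp_pos: [0.5044, 0.4007, 0.3974]
eef_rot: [-179.8, -0.2, -57.6]
contact_force: [1.7, -0.4, -0.5]
13.4 [0.5044 0.4007 0.3974] [-1.7976e+02 -1.7000e-01 -5.7610e+01] J [ 55.9  17.9  -4.3   0.3 -67.7 -23.6] F [ 1.7  -0.44 -0.53] w 0.0878 g 0.0
above shift [0.0039 0.0008 0.0384] turn [-0.24 -0.17  0.39] rows 0.7719056944003627 0.05693322731175958 tcp [0.506 0.397 0.359]
grip shift [0.0036 0.0012 0.1224] turn [-0.24 -0.17  0.39] rows 2.449005774022121 0.05693322731175958 tcp [0.506 0.397 0.275]
```

```bash
python3 -m pendant '[[[0.002,0,0.04,-0.1,-0.1,0.3,1],[0.0036,0.001,0.08,-0.2,-0.2,0.4,1],[0.0036,0.001,0.11,-0.2,-0.2,0.4,1],[0.0036,0.001,0.1224,-0.2,-0.2,0.4,1],[0.0036,0.001,0.1224,-0.2,-0.2,0.4,1]]]' 60| grep -E 'pos|t_force'
python3 - <<'E'
from h import *
st(); need([.506,.397,.116],Rt(-58),.159,'grip')
a=snap('top','g.png');b=snap('scene','gs.png')
cv2.imwrite('pics/gc.png',np.hstack([cv2.resize(a[140:290,80:280,::-1],(400,300)),cv2.resize(b[170:290,370:530,::-1],(400,300))]))
E
```

```text
tcp_pos: [0.5067, 0.3944, 0.2732]
contact_force: [-0.5, -0.4, -0.3]
13.9 [0.5067 0.3944 0.2732] [ 1.7984e+02 -8.0000e-02 -5.8340e+01] J [ 55.3  23.7 -13.    0.  -53.5 -23.6] F [-0.54 -0.43 -0.31] w 0.0878 g 0.0
grip shift [-0.0026 -0.0007 -0.0018] turn [ 0.16 -0.08 -0.34] rows 0.06466277890722236 0.044750592041913194 tcp [0.506 0.397 0.275]
```

View pics/gc.png

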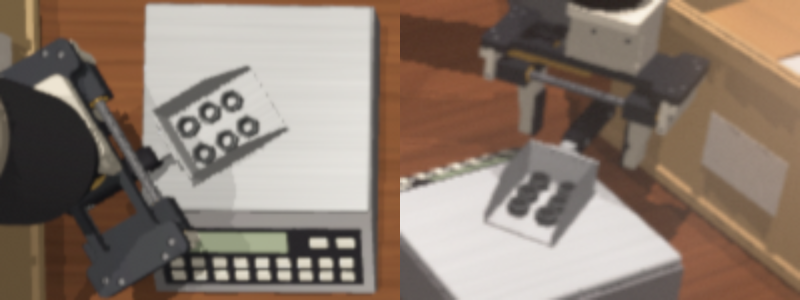

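The fingers straddle the black grip symmetrically and the nuts are undisturbed. Closing.

```bash
python3 -m pendant '[[[0,0,0,0,0,0,-1],[0,0,0,0,0,0,-1],[0,0,0,0,0,0,-1],[0,0,0,0,0,0,-1],[0,0,0,0,0,0,-1]]]' 60| grep -E 'force|wid'
python3 -m pendant '[[[0,0,0,0,0,0,-1],[0,0,0,0,0,0,-1],[0,0,0,0,0,0,-1],[0,0,0,0,0,0,-1],[0,0,0,0,0,0,-1]]]' 60| grep -E 'force|wid'
python3 - <<'E'
from h import *
st()
E
```

```text
contact_force: [0.1, -0.0, -0.3]
gripper_width: 0.053
gripper_force: 0.0
contact_force: [0.4, 0.0, 1.1]
gripper_width: 0.0196
gripper_force: 59.7
15.0 [0.5071 0.3946 0.2748] [-1.7999e+02 -3.0000e-02 -5.8350e+01] J [ 55.3  23.6 -12.9   0.  -53.5 -23.6] F [0.35 0.02 1.11] w 0.0196 g 59.7
```

Grip holds: 19.6 mm wide at 59.7 N. Lifting level, with gentle ramps.

```bash
python3 -m pendant '[[[0,0,-0.005,0,0,0,-1],[0,0,-0.014,0,0,0,-1],[0,0,-0.026,0,0,0,-1],[0,0,-0.042,0,0,0,-1],[0,0,-0.06,0,0,0,-1]]]' 60| grep -E 'force|wid|pos'
python3 -m pendant '[[[0,0,-0.018,0,0,0,-1],[0,0,-0.034,0,0,0,-1],[0,0,-0.046,0,0,0,-1],[0,0,-0.052,0,0,0,-1],[0,0,-0.052,0,0,0,-1]]]' 60| grep -E 'force|wid|pos'
python3 - <<'E'
from h import *
st(); b=snap('scene','lift.png');a=snap('top','liftt.png')
cv2.imwrite('pics/liftc.png',np.hstack([cv2.resize(a[120:270,80:280,::-1],(400,300)),cv2.resize(b[130:250,370:530,::-1],(400,300))]))
E
```

```text
tcp_pos: [0.507, 0.3945, 0.3361]
contact_force: [0.6, -0.3, -2.2]
gripper_width: 0.0196
gripper_force: 59.7
tcp_pos: [0.5071, 0.3947, 0.388]
contact_force: [0.4, -0.2, -2.9]
gripper_width: 0.0195
gripper_force: 59.7
16.0 [0.5071 0.3947 0.388 ] [-1.799e+02  1.000e-02 -5.834e+01] J [ 55.3  18.1  -5.1   0.  -66.7 -23.6] F [ 0.36 -0.18 -2.91] w 0.0195 g 59.7
```

View pics/liftc.png

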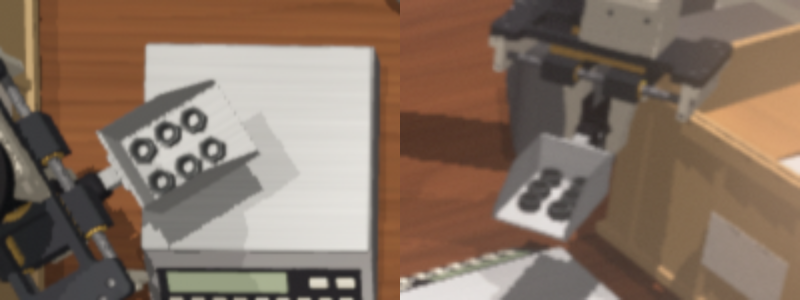

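The scoop hangs level with all six nuts in place. I'll verify the lip's position relative to the TCP before carrying.

Run:
```python
from h import *
s=r.get_state();C=Ro.from_euler('xyz',s['eef_rot'],degrees=True);T=np.array(s['tcp_pos'])
for n,p in(('pred',C.apply([.14,0,.1925])+T),('tri',sum(tri('top',a,'scene',b)[0] for a,b in(((186,161),(438,226)),((209,196),(408,221.2))))/2)): print(n,p,C.inv().apply(p-T))
need(np.r_[np.array([.5845,-.0295])-.028*np.array([.5247,-.8513]),.1975]-Rt(-58.35).apply([.14,0,.1925]),Rt(-58.35),0,'carry')
```

```text
pred [0.5802352  0.27513324 0.19385223] [1.40000000e-01 3.91804094e-17 1.92500000e-01]
tri [0.58171705 0.2826571  0.18491663] [ 0.13436803 -0.00521506  0.20142935]
carry shift [ 0.2337  0.1563 -0.0035] turn [ 0.04 -0.03 -0.  ] rows 5.623385557678416 0.005531121134519891 tcp [0.496 0.114 0.39 ]
```

```bash
python3 -m pendant '[[[0.0066,0.0045,0,0,0,0,-1],[0.0216,0.0145,0,0,0,0,-1],[0.045,0.03,0,0,0,0,-1],[0.0724,0.0484,0,0,0,0,-1],[0.1,0.0668,-0.002,0,0,0,-1]]]' 60| grep -E 'pos|wid'
python3 -m pendant '[[[0.0274,0.0184,-0.001,0,0,0,-1],[0.0548,0.0368,-0.0015,0,0,0,-1],[0.0822,0.055,-0.0015,0,0,0,-1],[0.1055,0.0706,-0.0015,0,0,0,-1],[0.122,0.0816,-0.0015,0,0,0,-1]]]' 60| grep -E 'pos|wid'
python3 -m pendant '[[[0.0085,0.006,0,0,0,0,-1],[0.012,0.008,0,0,0,0,-1],[0.012,0.008,0,0,0,0,-1]]]' 60| grep -E 'pos|wid'
python3 - <<'E'
from h import *
st(); F=np.array([.5845,-.0295]); u=np.array([.5247,-.8513])
for t,off,z in((0,-.028,.1975),(-12,-.028,.195),(-25,-.028,.19),(-45,-.028,.18)):
    R=Rt(-58.35,t); need(np.r_[F+off*u,z]-R.apply([.14,0,.1925]),R,0,t)
E
```

```text
tcp_pos: [0.502, 0.2721, 0.3881]
gripper_width: 0.0194
tcp_pos: [0.4961, 0.1248, 0.3902]
gripper_width: 0.0198
tcp_pos: [0.4966, 0.1129, 0.3904]
gripper_width: 0.0197
17.4 [0.4966 0.1129 0.3904] [-1.7998e+02 -3.0000e-02 -5.8390e+01] J [ 34.9   5.4 -21.1   0.  -63.4  -3.3] F [ 0.94  0.97 -2.1 ] w 0.0197 g 59.7
0 shift [-0.0007 -0.0001  0.0004] turn [-0.02 -0.03 -0.04] rows 0.016285058901583042 0.005643316192225915 tcp [0.496 0.114 0.39 ]
-12 shift [ 0.0424 -0.0002 -0.0219] turn [ -0.02 -12.03  -0.03] rows 0.9552194929259546 1.4002386625575107 tcp [0.519 0.077 0.412]
-25 shift [ 0.0938 -0.0002 -0.0331] turn [ -0.03 -25.03  -0.03] rows 1.9900033910746786 2.913622354134421 tcp [0.546 0.033 0.424]
-45 shift [ 0.1765 -0.0003 -0.0246] turn [-3.000e-02 -4.503e+01 -3.000e-02] rows 3.5634019441382008 5.241909396277634 tcp [ 0.589 -0.037  0.415]
```

```bash
python3 -m pendant '[[[0.0136,0,-0.0085,0,-4,0,-1],[0.0277,0,-0.0158,0,-8,0,-1],[0.0424,0,-0.0219,0,-12,0,-1],[0.058,0,-0.0265,0,-16,0,-1],[0.074,0,-0.03,0,-20,0,-1]]]' 60| grep -E 'pos|wid'
python3 - <<'E'
from h import *
st(); F=np.array([.5845,-.0295]); u=np.array([.5247,-.8513])
for t,off,z in((-20,-.028,.192),(-24,-.028,.19),(-28,-.028,.188),(-32,-.028,.185),(-38,-.028,.182),(-45,-.028,.18)):
    R=Rt(-58.35,t); need(np.r_[F+off*u,z]-R.apply([.14,0,.1925]),R,0,t)
E
```

```text
tcp_pos: [0.5362, 0.0508, 0.4208]
gripper_width: 0.0198
17.9 [0.5362 0.0508 0.4208] [-179.94   20.12  -58.23] J [ 17.6  10.7  -4.2 -19.8 -80.8  18.3] F [ 0.29 -0.   -3.08] w 0.0198 g 59.7
-20 shift [0.    0.001 0.   ] turn [-0.02  0.12  0.12] rows 0.02056934392612108 0.019368186667578054 tcp [0.535 0.05  0.421]
-24 shift [ 0.0145  0.0011 -0.0074] turn [-0.02 -3.88  0.12] rows 0.3257166351029596 0.45217980448490436 tcp [0.544 0.037 0.423]
-28 shift [ 0.0295  0.0011 -0.0139] turn [-0.01 -7.88  0.12] rows 0.6526904895270454 0.9177320613351785 tcp [0.552 0.023 0.424]
-32 shift [ 0.0455  0.0011 -0.0184] turn [-1.000e-02 -1.188e+01  1.200e-01] rows 0.9809941404872039 1.3833552721160334 tcp [0.561 0.009 0.422]
-38 shift [ 0.0697  0.0012 -0.0246] turn [ -0.   -17.88   0.12] rows 1.4786950753881183 2.081818982562519 tcp [ 0.574 -0.013  0.42 ]
-45 shift [ 0.0985  0.0012 -0.03  ] turn [ 1.000e-02 -2.488e+01  1.200e-01] rows 2.0602746837050647 2.8967071948529224 tcp [ 0.589 -0.037  0.415]
```

```bash
python3 -m pendant '[[[0.007,0.001,-0.004,0,-2,0,-1],[0.0145,0.001,-0.0074,0,-4,0,-1],[0.022,0.001,-0.011,0,-6,0,-1],[0.0295,0.001,-0.014,0,-8,0,-1],[0.0295,0.001,-0.014,0,-8,0,-1]]]' 60| grep -E 'pos|wid'
python3 - <<'E'
from h import *
st(); F=np.array([.5845,-.0295]); u=np.array([.5247,-.8513])
for t,off,z in((-32,-.028,.185),(-38,-.028,.182),(-45,-.028,.18)):
    R=Rt(-58.35,t); need(np.r_[F+off*u,z]-R.apply([.14,0,.1925]),R,0,t)
b=snap('scene','p1.png'); cv2.imwrite('pics/p1c.png',cv2.resize(b[150:330,200:440,::-1],(800,600)))
E
```

```text
tcp_pos: [0.5527, 0.022, 0.4227]
gripper_width: 0.0196
18.4 [0.5527 0.022  0.4227] [179.93  28.01 -58.41] J [ 11.1  14.    1.4 -26.1 -88.3  23.9] F [ 0.8   0.31 -1.9 ] w 0.0196 g 59.7
-32 shift [ 0.0141 -0.0001 -0.0072] turn [ 0.04 -3.99 -0.05] rows 0.3163650168033489 0.4651137451438859 tcp [0.561 0.009 0.422]
-38 shift [ 0.0373 -0.0001 -0.0166] turn [ 0.04 -9.99 -0.06] rows 0.8165084221351261 1.1635619195172076 tcp [ 0.574 -0.013  0.42 ]
-45 shift [ 0.0651 -0.0001 -0.026 ] turn [  0.03 -16.99  -0.06] rows 1.401423634501538 1.9784523904236357 tcp [ 0.589 -0.037  0.415]
```

View pics/p1c.png

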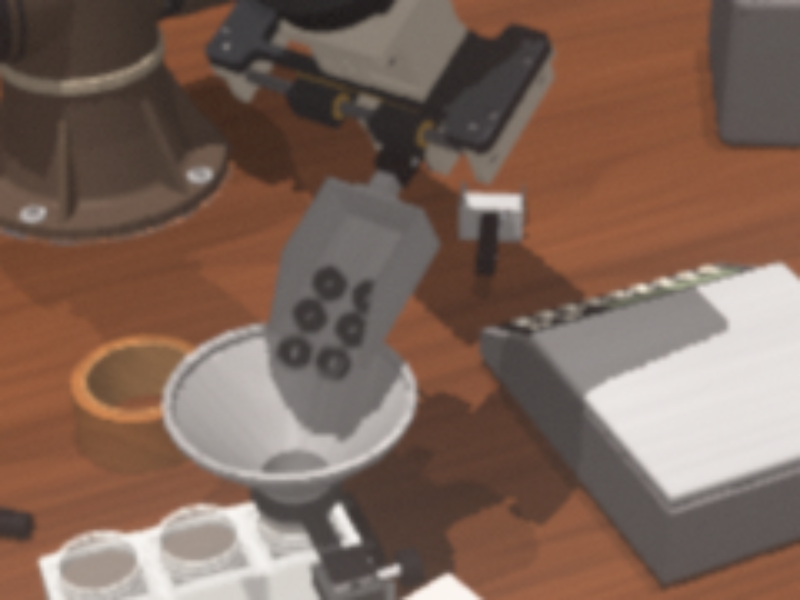

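The lip is well inside the funnel rim and the nuts are already sliding on the floor. I'll finish the tilt and hold.

```bash
python3 -m pendant '[[[0.014,0,-0.007,0,-4,0,-1],[0.0255,0,-0.012,0,-7,0,-1],[0.0373,0,-0.0166,0,-10,0,-1],[0.0495,0,-0.021,0,-13,0,-1],[0.0651,0,-0.026,0,-17,0,-1]]]' 60| grep -E 'pos|wid'
python3 -m pendant '[[[0,0,0,0,0,0,-1],[0,0,0,0,0,0,-1],[0,0,0,0,0,0,-1],[0,0,0,0,0,0,-1],[0,0,0,0,0,0,-1]]]'| grep -E 'rot|t_f'
python3 -m pendant '[[[0,0,0,0,0,0,-1],[0,0,0,0,0,0,-1],[0,0,0,0,0,0,-1],[0,0,0,0,0,0,-1],[0,0,0,0,0,0,-1]]]'| grep -E 'rot|t_f'
python3 - <<'E'
from h import *
st(); b=snap('scene','p2.png'); a=snap('top','p2t.png'); cv2.imwrite('pics/p2c.png',np.hstack([cv2.resize(b[200:350,200:350,::-1],(400,400)),cv2.resize(a[120:260,320:460,::-1],(400,400))]))
E
```

```text
tcp_pos: [0.5885, -0.0363, 0.4166]
gripper_width: 0.0195
eef_rot: [-179.9, 44.9, -58.2]
contact_force: [-0.3, -0.6, -1.6]
eef_rot: [-180.0, 45.0, -58.3]
contact_force: [0.3, 0.6, -2.2]
19.95 [ 0.5883 -0.0372  0.4159] [-179.99   44.97  -58.34] J [  -0.6   22.3   12.2  -38.1 -104.3   30.8] F [ 0.26  0.58 -2.19] w 0.0199 g 59.7
```

View pics/p2c.png

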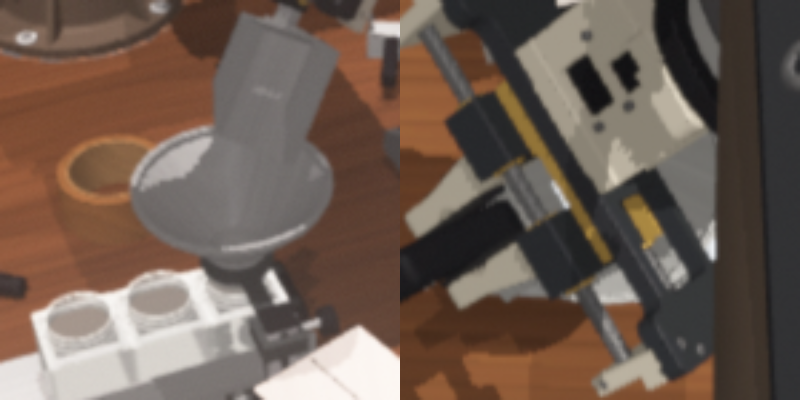

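The scoop is empty and no nuts lie outside the funnel. The ten pictures are used up, so the remaining checks are numeric. Un-tilting, in reverse.

Run:
```python
from h import *
F=np.array([.5845,-.0295]); u=np.array([.5247,-.8513])
for t,z in((-37,.186),(-29,.19),(-21,.195),(-13,.2),(-5,.205),(0,.21)):
    R=Rt(-58.35,t); need(np.r_[F-.028*u,z]-R.apply([.14,0,.1925]),R,0,t)
```

```text
-37 shift [-0.0287 -0.0008  0.0173] turn [-0.01  7.97  0.  ] rows 0.6707735213427869 0.9281373302361292 tcp [ 0.572 -0.009  0.424]
-29 shift [-0.0538 -0.0008  0.0391] turn [-1.000e-02  1.597e+01  0.000e+00] rows 1.3303052403701916 1.859452658772239 tcp [0.555 0.019 0.426]
-21 shift [-0.0759 -0.0008  0.0631] turn [-1.000e-02  2.397e+01  0.000e+00] rows 1.9742344245422745 2.7907680901464245 tcp [0.537 0.047 0.425]
-13 shift [-0.094  -0.0008  0.0895] turn [-1.000e-02  3.197e+01  0.000e+00] rows 2.5946972819587693 3.7220835471618066 tcp [0.521 0.074 0.419]
-5 shift [-0.1078 -0.0008  0.1175] turn [-1.000e-02  3.997e+01  0.000e+00] rows 3.188594258280184 4.653399014420355 tcp [0.505 0.099 0.409]
0 shift [-0.1154 -0.0008  0.1343] turn [-1.000e-02  4.497e+01  0.000e+00] rows 3.5419532892332763 5.235471184228252 tcp [0.496 0.114 0.403]
```

```bash
python3 -m pendant '[[[-0.0287,-0.001,0.0173,0,8,0,-1],[-0.0538,-0.001,0.0391,0,16,0,-1],[-0.0759,-0.001,0.0631,0,24,0,-1],[-0.094,-0.001,0.0895,0,32,0,-1],[-0.1078,-0.001,0.1175,0,40,0,-1]]]' 60| grep -E 'pos|wid'
python3 - <<'E'
from h import *
st(); need([.5071,.3946,.40],Rt(-58.35),0,'over pan')
c=r.capture('top');
E
```

```text
tcp_pos: [0.5051, 0.1001, 0.4103]
gripper_width: 0.0199
20.55 [0.5051 0.1001 0.4103] [-179.71    4.7   -58.27] J [ 31.    5.7 -16.1  -5.1 -68.1   2.6] F [ 0.12 -0.7  -1.94] w 0.0199 g 59.7
over pan shift [-0.2477 -0.1564  0.0315] turn [-0.28  4.7   0.06] rows 5.8936377600067935 0.54767054016683 tcp [0.507 0.395 0.4  ]
```

```bash
python3 -m pendant '[[[-0.02,-0.012,0.002,-0.2,2,0,-1],[-0.055,-0.035,0.007,-0.3,4.7,0,-1],[-0.09,-0.057,0.011,-0.3,4.7,0,-1],[-0.125,-0.079,0.016,-0.3,4.7,0,-1],[-0.16,-0.101,0.02,-0.3,4.7,0,-1]]]' 60| grep -E 'pos|wid'
python3 -m pendant '[[[-0.035,-0.022,0,0,0,0,-1],[-0.06,-0.038,0,0,0,0,-1],[-0.08,-0.05,0,0,0,0,-1],[-0.085,-0.054,0,0,0,0,-1],[-0.085,-0.054,0,0,0,0,-1]]]' 60| grep -E 'pos|wid'
python3 - <<'E'
from h import *
st(); need([.5071,.3946,.2748],Rt(-58.35),0,'place'); snap('top','b1.png'); snap('scene','b1s.png')
E
```

```text
tcp_pos: [0.5065, 0.2907, 0.4029]
gripper_width: 0.0196
tcp_pos: [0.5083, 0.3904, 0.4025]
gripper_width: 0.0196
21.6 [0.5083 0.3904 0.4025] [179.63   0.28 -58.29] J [ 54.8  17.6  -3.8  -0.4 -68.9 -22.9] F [ 0.1  -1.08 -2.42] w 0.0196 g 59.7
place shift [-0.0035 -0.002   0.1277] turn [0.37 0.28 0.06] rows 2.5545387534060606 0.054308575420932155 tcp [0.507 0.395 0.275]
```

```bash
python3 -m pendant '[[[-0.002,-0.001,0.03,0.2,0.2,0,-1],[-0.0035,-0.002,0.065,0.37,0.28,0,-1],[-0.0035,-0.002,0.095,0.37,0.28,0,-1],[-0.0035,-0.002,0.11,0.37,0.28,0,-1],[-0.0035,-0.002,0.117,0.37,0.28,0,-1]]]' 60| grep -E 'pos|t_f'
python3 -m pendant '[[[0,0,0.002,0,0,0,-1],[0,0,0.004,0,0,0,-1],[0,0,0.006,0,0,0,-1],[0,0,0.006,0,0,0,-1]]]'| grep -E 'pos|t_f'
python3 - <<'E'
from h import *
st(); print(r.get_state()['moment']);need([.5071,.3946,.2748],Rt(-58.35),0,'place')
E
```

```text
tcp_pos: [0.5073, 0.3924, 0.2846]
contact_force: [0.4, -0.6, -1.8]
tcp_pos: [0.5075, 0.3941, 0.2808]
contact_force: [-0.2, -0.7, -1.5]
22.6 [0.5075 0.3941 0.2808] [-1.7986e+02  2.0000e-02 -5.8330e+01] J [ 55.2  23.2 -12.6   0.1 -54.1 -23.6] F [-0.15 -0.66 -1.47] w 0.0199 g 59.7
[ 0.15190227  0.06101238 -0.00942488]
place shift [-0.0006  0.0001  0.006 ] turn [-0.14  0.02  0.02] rows 0.12091091129384207 0.016429164148262232 tcp [0.507 0.395 0.275]
```

```bash
python3 -m pendant '[[[0,0,0.0015,0,0,0,-1],[0,0,0.003,0,0,0,-1],[0,0,0.003,0,0,0,-1]]]'| grep -E 'pos|t_f'
python3 -m pendant '[[[0,0,0.001,0,0,0,-1],[0,0,0.0015,0,0,0,-1],[0,0,0.0015,0,0,0,-1]]]'| grep -E 'pos|t_f'
python3 -m pendant '[[[0,0,0.0005,0,0,0,-1],[0,0,0.001,0,0,0,-1],[0,0,0.001,0,0,0,-1]]]'| grep -E 'pos|t_f'
python3 - <<'E'
from h import *
st();print(r.get_state()['moment'])
E
```

```text
tcp_pos: [0.5073, 0.394, 0.277]
contact_force: [1.0, -0.0, -2.3]
tcp_pos: [0.5074, 0.394, 0.2755]
contact_force: [-0.5, -0.2, -0.8]
tcp_pos: [0.5074, 0.3941, 0.2749]
contact_force: [0.1, 0.8, 0.0]
23.5 [0.5074 0.3941 0.2749] [-1.799e+02 -1.000e-02 -5.832e+01] J [ 55.2  23.5 -13.    0.1 -53.4 -23.6] F [0.12 0.76 0.01] w 0.0194 g 59.7
[ 0.04868627  0.09028574 -0.01979186]
```

```bash
python3 -m pendant '[[[0,0,0.0005,0,0,0,-1],[0,0,0.0005,0,0,0,-1],[0,0,0.0005,0,0,0,-1]]]'| grep -E 'pos|t_f'
python3 -m pendant '[[[0,0,0,0,0,0,-0.4],[0,0,0,0,0,0,-0.2],[0,0,0,0,0,0,0],[0,0,0,0,0,0,0.5],[0,0,0,0,0,0,1]]]' 10| grep -E 'pos|t_f|wid'
python3 -m pendant '[[[0,0,0,0,0,0,1],[0,0,0,0,0,0,1],[0,0,0,0,0,0,1],[0,0,0,0,0,0,1],[0,0,0,0,0,0,1]]]' | grep -E 'pos|t_f|wid'
python3 - <<'E'
from h import *
snap('top','c1.png')
E
```

```text
tcp_pos: [0.5074, 0.3941, 0.2747]
contact_force: [-2.4, 0.7, 4.7]
tcp_pos: [0.5074, 0.394, 0.274]
contact_force: [0.2, 0.1, 0.1]
gripper_width: 0.0524
tcp_pos: [0.5074, 0.394, 0.2742]
contact_force: [0.3, 0.0, -0.4]
gripper_width: 0.0868
```

```bash
python3 -m pendant '[[[0,0,-0.015,0,0,0,1],[0,0,-0.045,0,0,0,1],[0,0,-0.085,0,0,0,1],[0,0,-0.125,0,0,0,1],[-0.02,0.01,-0.13,0,0,0,1]]]' | grep -E 'pos|t_f|wid'
python3 -m pendant '[[[-0.03,0.014,0,0,0,0,1],[-0.07,0.03,0,0,0,0,1],[-0.11,0.05,0,0,0,0,1],[-0.145,0.065,0,0,0,0,1],[-0.145,0.065,0,0,0,0,1]]]' | grep -E 'pos|t_f|wid'
cat > chk.py <<'E'
from h import *
st(); a=snap('top','f.png');b=snap('scene','fs.png')
def d(i,ref,nm):
    R=cv2.imread('pics/'+ref); D=np.abs(i[:,:,::-1].astype(int)-R).max(2)>45
    D=cv2.morphologyEx(D.astype(np.uint8),cv2.MORPH_OPEN,np.ones((2,2)))
    n,_,s,c=cv2.connectedComponentsWithStats(D); print(nm,[(tuple(x[:4]),int(x[4])) for x in s[1:] if x[4]>8])
d(a,'top0.png','top vs start');d(b,'scene0.png','scene vs start')
d(a,'row.png','top vs row'); d(b,'rows.png','scene vs row')
# scoop nuts dark pixels in bowl
V=cv2.cvtColor(a,cv2.COLOR_RGB2HSV)[:,:,2]; print('dark in bowl',(V[175:225,170:215]<70).sum(),'before',(cv2.cvtColor(cv2.imread('pics/top0.png'),cv2.COLOR_BGR2HSV)[175:225,170:215,2]<70).sum())
for nm,im in(('now',a[:,:,::-1]),('before',cv2.imread('pics/top0.png'))):
    m=(cv2.cvtColor(im,cv2.COLOR_BGR2HSV)[:,:,2]<62).astype(np.uint8)[200:260,100:166]; c=max(cv2.findContours(m,0,1)[0],key=cv2.contourArea); print(nm,cv2.minAreaRect(c))
p=proj('top',W(0,0,.01)).astype(int); print('spout view',p); print(V[p[1]-9:p[1]+10,p[0]-10:p[0]+11:1])
E
python3 chk.py
```

```text
tcp_pos: [0.4901, 0.4056, 0.4101]
contact_force: [-0.9, 0.6, 0.6]
gripper_width: 0.0877
tcp_pos: [0.3536, 0.4971, 0.4042]
contact_force: [-0.6, 0.9, -0.4]
gripper_width: 0.088
25.85 [0.3536 0.4971 0.4042] [-1.799e+02  4.000e-02 -5.811e+01] J [ 72.9  14.5  -8.    0.  -67.4 -41. ] F [-0.57  0.87 -0.4 ] w 0.088 g 0.0
top vs start [((np.int32(191), np.int32(183), np.int32(4), np.int32(3)), 9), ((np.int32(374), np.int32(183), np.int32(20), np.int32(16)), 202), ((np.int32(438), np.int32(185), np.int32(8), np.int32(22)), 128), ((np.int32(445), np.int32(184), np.int32(4), np.int32(3)), 11), ((np.int32(450), np.int32(185), np.int32(11), np.int32(24)), 170), ((np.int32(464), np.int32(184), np.int32(26), np.int32(7)), 76), ((np.int32(169), np.int32(186), np.int32(34), np.int32(24)), 293), ((np.int32(492), np.int32(186), np.int32(6), np.int32(3)), 14), ((np.int32(501), np.int32(186), np.int32(15), np.int32(5)), 44), ((np.int32(470), np.int32(189), np.int32(11), np.int32(21)), 183), ((np.int32(501), np.int32(190), np.int32(12), np.int32(22)), 229), ((np.int32(174), np.int32(192), np.int32(5), np.
[... 11506 characters left out ...]
4 184 183 184 185 187 187 186 184 182 182 191 190 143  95 102
  189 211 211]
 [184 185 184 183 183 185 187 187 186 184 182 182 182 185 185 172 153 147
  168 191 192]
 [184 184 184 184 185 186 187 185 184 182 181 182 184 186 186 184 182 182
  187 189 185]
 [184 183 184 185 186 187 185 183 182 181 182 184 185 186 185 185 185 184
  184 183 183]
 [183 183 185 187 187 185 183 181 182 182 184 185 186 185 185 184 183 183
  183 182 182]
 [184 185 186 187 185 183 182 181 183 184 185 186 185 185 184 184 183 183
  182 182 181]
 [185 186 186 185 183 181 181 183 184 186 185 185 185 184 184 183 182 182
  181 182 181]
 [187 187 185 183 181 181 182 185 186 185 185 185 184 183 183 183 182 181
  181 181 181]]
```

Run:
```python
from h import *
np.set_printoptions(linewidth=250)
for P in((0,-.02,.01),(0,.02,.01),(.02,0,.01),(.031,-.031,.004),(.031,-.031,.032),(.031,.031,.032),(.031,-.031,.068),(0,0,.09)): print(P,proj('scene',W(*P)).round(),proj('top',W(*P)).round())
o,n=[cv2.cvtColor(cv2.imread('pics/'+f),cv2.COLOR_BGR2GRAY) for f in('rows.png','fs.png')]
print((n.astype(int)-o)[308:344:2,262:314:2])
t=cv2.cvtColor(cv2.imread('pics/f.png'),cv2.COLOR_BGR2GRAY); print(t[178:204,368:400])
```

```text
(0, -0.02, 0.01) [281. 330.] [386. 196.]
(0, 0.02, 0.01) [298. 325.] [366. 195.]
(0.02, 0, 0.01) [293. 334.] [376. 186.]
(0.031, -0.031, 0.004) [280. 343.] [391. 181.]
(0.031, -0.031, 0.032) [280. 334.] [394. 179.]
(0.031, 0.031, 0.032) [308. 326.] [363. 177.]
(0.031, -0.031, 0.068) [279. 321.] [397. 176.]
(0, 0, 0.09) [288. 299.] [382. 189.]
[[  1   0  -1  -5  -8  -5  -5  -7  -9 -11  -7  -7  -6  -4  -5   1   0  -1  -1  -8 -13  -4  10   0  -1  -2]
 [  1  -1  -1   2  -7  -6  -6  -5  -5 -10 -10  -8 -12 -10  -8  -5   1   0   0  -1  -8  -8  -2  -1   2  -2]
 [  1   0   1  -1  -5  -5  -6 -12 -10  -8  -9  -6 -13  -8 -10  -7  -4   0  -3  -4  -7  -8  -7  -5  -2   0]
 [  2   1   0  -1  -7  -9  -7  -6  -7  -9  -8 -10  -8  -8 -11  -7  -4  -2  -4  -3  -5  -5  -2  -4  -2  -3]
 [ -2   0  -4  -7  -7  -7  -9  -6  -6  -2  -6 -14 -10  -6  -2  -3 -14  -5   0  -2  -2   0  -3  -1  -4  -1]
 [ -7  -6  -4  -7  -9  -8  -9  -7  -4  -6  -8  -5  -7  -6 -11 -32 -36 -13  -3  -2  -3  -2  -4  -5  -4  -2]
 [ -7  -5  -7  -7  -8  -9  -7  -6  -3  -4 -11 -25 -25 -10 -24 -58  -9  -5  -2  -2  -2  -1  -2  -3  -4  -4]
 [ -9 
[... 3878 characters left out ...]
172 175 174 174 175 177 178 176 174 174 173]
 [182 183 184 184 183 181 179 178 179 181 183 183 182 180 180 185 187 183 180 177 178 179 177 175 173 173 175 176 177 176 175 174]
 [183 184 184 183 181 179 178 179 182 183 183 183 182 182 182 182 182 181 180 179 180 180 179 178 175 172 173 174 175 177 177 176]
 [184 184 183 181 179 179 180 182 183 183 183 182 182 181 181 181 180 180 179 179 179 179 179 179 177 175 173 172 174 176 177 177]
 [184 184 181 180 179 180 182 183 183 182 182 182 181 181 181 180 180 179 179 178 178 179 178 179 179 178 176 174 173 174 175 177]
 [183 181 179 179 180 182 183 183 182 182 181 181 180 180 180 180 180 179 179 178 178 178 178 178 179 178 178 176 175 173 174 174]]
```

The checks agree. Nuts lie on jar1's floor (dark mass at scene (278..296, 318..336)), with bare white jar floor visible through the open spout. The bowl has no dark pixels, and the scoop is back within 1 px of its start. There are no new blobs on the bench, and the tape, marker, lids and cartons show no change. Handing in.

```bash
python3 -c "
from plant import r
print(r.close_job())"
```

```text
the job is handed in; nothing more can be done
None
```

Job handed in at about 26 s: the row is closed against the stop and fence, the empty scoop is back flat on the pan, and the nuts are in jar1, though I could not count all six there (the bowl is empty and none show elsewhere).

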